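# Hang the drip basket in the rinse bath

## Task

Hang the steel basket that has a bent lip inside the empty rinse bath: hook its lip over the bath's rim, on any side, so that the basket hangs inside the bath and the lip's end is outside, then let go. Leave the similar basket without a lip standing where it is.

Things in the scene. Friction and masses are not known exactly. Their poses are not given: they have to be found in the camera images.
- basket_center (a point): Lipped basket, loose, upright, 0.15 to 0.31 kg: open perforated steel box 60 (x) x 70 (y) x 85 mm high. Above its middle a black grip bar on two wire uprights, 10 mm thick along x, 40 long along y, 16 high, bar centre 125 mm above the underside. Bent lip on its -x side (see basket_lip). This point: box's centre line, 66 mm above the underside; z up. Hung and let go it may lean up to 15 degrees.
- basket_lip (a point): Middle of the lip's lower free end, 63 mm toward the basket's -x from its centre line, 50 mm above its underside. The lip is 50 mm wide (y): flat top, underside 82 mm above the basket's underside, then a downturn with flared end. Slot for the rim, open below, from the box's wall at x = -30 mm to the downturn at x = -54 mm.
- bath: Rinse bath: empty open steel tub, 150 (x) x 200 (y) mm over the rim, 115 mm high, fixed to the table. Rolled rim 6 mm thick all round; walls below it 3 mm, under the middle of the rim; inner floor 7 mm above the underside. Short brass drain stub low on its +y end. Origin: centre of the underside, on the table; z up.
- plain_center (a point): Plain basket, to be left alone: same box and grip bar as the lipped basket but no lip; loose. Point on its centre line, 66 mm above its underside.

How it is judged:
By the outcome, as a careful person would: the job done as asked, in the order asked, and still so for the second after the job is handed in, with the robot touching nothing.
It also fails if it takes over 38 s, if anything falls off the work surface, if the arm or the gripper's body presses on something with over 40 N, if the wrist force passes 120 N, or if a joint passes its speed limit or range.

## Robot

A 6-joint arm with a two-finger parallel gripper is mounted at the origin on a cart in front of the work surface, level with it; the furniture and walls round the work are solid. World frame = base frame: x ahead of the robot, y to its left, z up, the work surface at z = 0. Lengths are in mm, angles in rad, forces in N, time in s.
With the tool pointing down it reaches from about 350 to 975 mm from the base axis. Payload 7.1 kg.
Tool frame: the origin (TCP) lies between the finger pads; the fingertips stand 8 mm ahead of it and the grasp point (between the pads) lies 11 mm behind it; x points along the fingers, y is the direction in which the jaws open and shut, and the axes are right-handed (so a half turn about x gives the same grasp; the last joint's range is limited). The gripper opens to 88 mm and grips with 3 to 60 N. Pads are 20 mm wide; open, the fingers measure 115 mm over their backs; the gripper's body (75 mm by 178 mm) begins 61 mm behind the grasp point.
Start: joints at [1.312, 0.423, 1.63, -0, 1.089, -0.019], TCP at [148.411, 607.107, 230.675] pointing down, gripper open.
Joint ranges: [-3, 3], [-0.9, 2.11], [0.09, 2.58], [-1.31, 4.45], [0.11, 2.69], [-2.54, 2.54]. Speed limits (rad/s): [2.39, 2.39, 3.01, 3.14, 3.14, 3.14].

## Interface

Orientations are given as a rotation vector (axis times angle).
In Python, from workcell import ctrl gives the robot as it stands.
- The arm moves only by the tool apply_moves, never from a script. Its argument "increments" is a list of rows, each an object with "gripper": the opening in per cent of the stroke, from 0 (shut) to 100 (fully open); "delta_pos": the shift along the tool's x, y, z in cm, a list of three; "dr": the turn, a rotation vector about the tool's x, y, z in rad, a list of three. In form: [{"gripper": gripper, "delta_pos": [dx, dy, dz], "dr": [ax, ay, az]}, ...]. A call has exactly 5 rows; each row shifts and turns the commanded pose from where the row before left it, along the tool's axes as they then stand; what a row does not reach is not made up. A row lasts 1/12 s, in which the tool goes at most 41.7 mm and 7.16 degrees, less where a joint would pass 70% of its speed; a pose out of reach is approached as far as the arm can. A call with a gripper value outside its range is refused whole. The fingers move at their own pace and stop on an object; the grip force is fixed at half the most. Time passes only in rows, so rows that do not move let the fingers close, or fill a call up. It gives the time, the measured TCP pose, the force and the opening at its end, in the units of the state.
- ctrl.get_obs(): the state, without advancing time (a new reading comes with each control period).
- ctrl.get_image(name): name is "scene" or "top" or "wrist"; returns a dict with "img" (384x512x3 uint8, red, green, blue), "range_z" (384x512 float32, mm along the optical axis (not along the pixel's ray), 0 where there is no reading), "mtx" (3x3 intrinsics, pixels), "rvec" (rotation vector, rad) and "tvec" (3), from world to camera coordinates, as OpenCV has them. Camera axes: x right, y down, z forward; pixel columns grow to the right and rows downward; lengths in mm; the calibration is good to about 2 mm. A picture is of the moment at which its call begins.
- ctrl.close_job(): hands the job in, once; it reports no verdict.
The state is a dict: "t": time; "qpos": joint angles; "qvel": joint speeds; "joint_torque": joint torques, N m; "ee_pos": TCP position; "orientation": TCP orientation; "ft_force": force on the tool from outside, world axes, zero at the start; "moment": the same for the moment, N m; "width": finger opening in mm.
Only numpy, scipy, OpenCV 4.12 (cv2) and the standard library are available. Lean on these libraries where they do the work, as an engineer would, in place of code of your own. Each camera call takes 0.05 s, during which the arm holds its last target. There are 200 camera calls.

## Working session

There is one attempt and no reset: what is moved stays moved. The work goes in short steps, Python scripts to look and compute and a tool call to move; the robot and the scene stay as the last step left them, time stands still between calls to the robot, and variables do not carry over. Pictures are saved under pics/ and viewed, about 8 in all and at most 12, crops included, and the job is handed in when it is done.

Besides the shell and the picture viewer there is one more tool, called by a JSON object that holds its "method" and its "body". apply_moves: Moves the arm, as the interface text tells. Its arguments: {"type":"object","properties":{"increments":{"type":"array","items":{"type":"object","properties":{"gripper":{"type":"number"},"delta_pos":{"type":"array","items":{"type":"number"}},"dr":{"type":"array","items":{"type":"number"}}}}}},"required":["increments"]}

```bash
mkdir -p pics
cat > h.py <<'E'
import numpy as np,cv2
from workcell import ctrl
def grab(name,save=None):
    d=ctrl.get_image(name)
    if save: cv2.imwrite('pics/'+save,d['img'][:,:,::-1])
    R,_=cv2.Rodrigues(np.array(d['rvec'],float)); t=np.array(d['tvec'],float).ravel(); K=np.array(d['mtx'])
    v,u=np.mgrid[0:384,0:512]; z=d['range_z']
    pc=np.stack([(u-K[0,2])/K[0,0]*z,(v-K[1,2])/K[1,1]*z,z],-1)
    P=(pc-t)@R; P[z<=0]=np.nan
    return d['img'],P,K,R,t
def obs():
    o=ctrl.get_obs(); 
    for k in ('t','qpos','ee_pos','orientation','ft_force','width'): print(k,np.round(o[k],3))
    return o
E
python3 - <<'E'
from h import *
o=obs(); print(cv2.Rodrigues(np.array(o['orientation'],float))[0].round(3))
a,P,*_=grab('scene'); b,Q,*_=grab('top')
np.savez('s.npz',a=a,P=P,b=b,Q=Q)
im=np.hstack([a,b])[:,:,::-1]; cv2.imwrite('pics/1.png',cv2.resize(np.vstack([a,b])[:,:,::-1],(400,600),interpolation=cv2.INTER_AREA))
cv2.imwrite('pics/a.png',a[:,:,::-1]);cv2.imwrite('pics/b.png',b[:,:,::-1])
E
```

```text
t 0.0
qpos [ 1.312  0.424  1.631 -0.     1.089 -0.019]
ee_pos [148.27  606.612 229.906]
orientation [ 0.187  1.563 -0.189]
ft_force [-0.221  0.221  0.114]
width 87.525
[[-0.     0.237  0.971]
 [-0.001  0.971 -0.237]
 [-1.    -0.001 -0.   ]]
```

View pics/b.png

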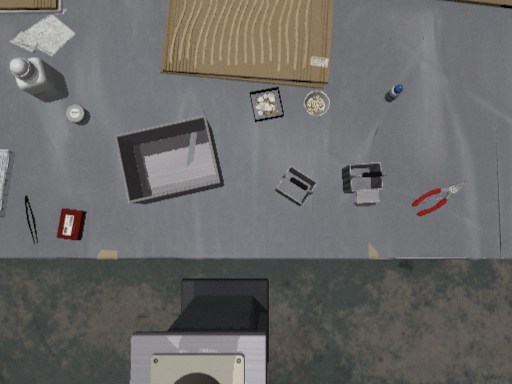

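View pics/a.png

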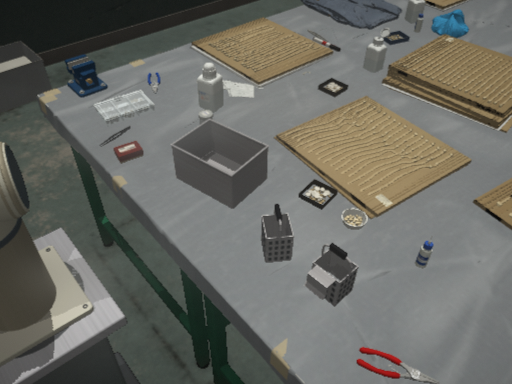

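The top view shows the bath at about (170,160), the plain basket at (296,185), and the lipped one at (363,180) with its lip toward the robot (368,197). The scene view agrees. Next I measure.

Run:
```python
from h import *
s=np.load('s.npz'); Q=s['Q']; P=s['P']
print('table',Q[230,300].round(0),Q[60,380].round(0))
def box(sel,n,p=Q):
    pts=p[sel]; r=cv2.minAreaRect(pts[:,:2].astype(np.float32)); print(n,len(pts),pts.mean(0).round(1),'c',np.round(r[0],1),np.round(r[1],1),round(r[2],1)); print(cv2.boxPoints(r).round(0).tolist())
m=np.zeros(Q.shape[:2],bool); z=Q[...,2]
def reg(u0,u1,v0,v1):
    k=m.copy();k[v0:v1,u0:u1]=1;return k
box(reg(110,230,110,210)&(z>108)&(z<122),'rim')
for n,r in(('plain',(270,325,155,215)),('lip',(335,390,150,215))):
    k=reg(*r)
    print(n,'zmax',np.nanmax(z[k]))
    box(k&(z>76)&(z<95),n+' top')
    box(k&(z>110)&(z<150),n+' bar')
# lip plane
k=reg(352,385,190,207)
print(Q[185:208:2,368].round(0).tolist())
np.savetxt
cv2.imwrite('pics/c.png',cv2.resize(s['b'][140:220,260:400,::-1],None,fx=4,fy=4,interpolation=cv2.INTER_CUBIC))
# scene-camera cross-check
for n,c in (('plain',0),('lip',1)): pass
zz=P[...,2]; 
k=(zz>112)&(zz<140); k&=(P[...,0]<900)
n,l,st,ce=cv2.connectedComponentsWithStats(k.astype(np.uint8))
for i in range(1,n):
    if st[i,4]>15: print('scene',ce[i].round(0),st[i,4],np.nanmean(P[l==i],0).round(1),np.nanmin(P[l==i],0).round(0),np.nanmax(P[l==i],0).round(0))
```

```text
table [ 396. -241.    2.] [ 813. -440.    4.]
rim 922 [550.9  54.3 115.2] c [551.8  53.4] [150.6 200.6] 13.0
[[456.0, 134.0], [501.0, -61.0], [648.0, -27.0], [602.0, 168.0]]
plain zmax 136.46199834457747
plain top 161 [ 498.  -226.5   84.6] c [ 498.4 -225.1] [71.8 60.3] 57.2
[[454.0, -239.0], [504.0, -272.0], [543.0, -211.0], [493.0, -179.0]]
plain bar 138 [ 497.6 -224.9  129.4] c [ 498. -225.] [71.4 10.3] 58.9
[[475.0, -253.0], [484.0, -258.0], [521.0, -197.0], [512.0, -192.0]]
lip zmax 137.00825582697396
lip top 474 [ 491.9 -378.2   85.3] c [ 504.  -377.4] [87.  72.4] 4.6
[[458.0, -345.0], [464.0, -417.0], [550.0, -410.0], [544.0, -338.0]]
lip bar 135 [ 516.9 -373.8  130. ] c [ 517.4 -376.3] [10.  71.2] 4.5
[[510.0, -341.0], [515.0, -412.0], [525.0, -411.0], [520.0, -340.0]]
[[504.0, -406.0, 2.0], [499.0, -405.0, 4.0], [489.0, -381.0, 87.0], [484.0, -381.0, 86.0], [480.0, -381.0, 87.0], [475.0, -380.0, 88.0], [471.0, -382.0, 81.0], [467.0, -380.0, 88.0], [462.0, -381.0, 85.0], [459.0, -389.0, 58.0], [455.0, -390.0, 53.0], [451.0, -403.0, 7.0]]
scene [210.  74.] 136 [734.7 346.1 125.4] [715. 329. 112.] [761. 376. 140.]
scene [221. 147.] 463 [549.6  45.  114.3] [458. -62. 112.] [647. 162. 119.]
scene [279. 214.] 110 [ 494.1 -232.3  128.5] [ 480. -257.  113.] [ 513. -200.  136.]
scene [339. 252.] 196 [ 516.4 -380.9  126.9] [ 511. -413.  113.] [ 524. -345.  135.]
scene [ 22. 280.] 577 [ 23.1 -59.6 126. ] [-23. -72. 112.] [ 70. -11. 140.]
```

View pics/c.png

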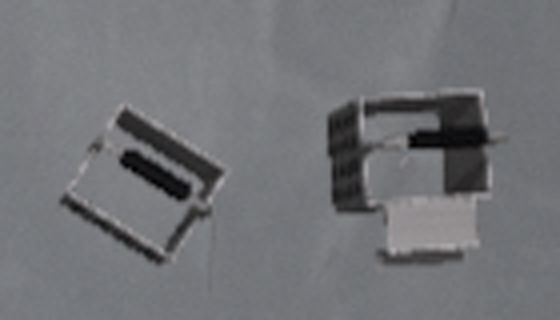

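Bar centre is about (517,-376) with yaw 4.4°, and the lip faces -x at about (454,-381). Bath centre is (552,53), yaw 13°, 150x200. All sizes match the description. I'll hang it on the bath's -x rim, so the basket yaw becomes 13°. Now a small planner to turn waypoints into tool-frame rows.

```bash
cat > plan.py <<'E'
import sys,json
from h import *
from scipy.spatial.transform import Rotation as Ro
def plan(wps,grip):  # wps: (x,y,z,yawdeg,nrows) ; yaw = heading of tool y, tool pointing down
    o=ctrl.get_obs(); p=np.array(o['ee_pos'],float); R=Ro.from_rotvec(o['orientation'])
    print('t',round(o['t'],2),'p',p.round(1),'yaw',np.degrees(np.arctan2(R.as_matrix()[1,1],R.as_matrix()[0,1])).round(1),'w',round(o['width'],1),'F',np.round(o['ft_force'],1))
    rows=[]
    for x,y,z,yaw,n in wps:
        c,s=np.cos(np.radians(yaw)),np.sin(np.radians(yaw))
        T=Ro.from_matrix(np.array([[0,c,s],[0,s,-c],[-1,0,0]]))
        g=np.array([x,y,z],float)
        for i in range(n):
            k=n-i; d=np.round(R.inv().apply((g-p)/k)/10,2); w=np.round((R.inv()*T).as_rotvec()/k,3)
            p=p+R.apply(d*10); R=R*Ro.from_rotvec(w)
            rows.append('{"gripper":%g,"delta_pos":%s,"dr":%s}'%(grip,d.tolist(),w.tolist()))
    for i in range(0,len(rows),5): print('['+','.join(rows[i:i+5])+']')
    print('end',p.round(1))
E
python3 - <<'E'
from plan import *
plan([(430,330,235,50,12),(517,-376,200,4.4,23)],100)
E
```

```text
t 0.1 p [148.3 606.7 230. ] yaw 76.3 w 88.0 F [-0.4 -0.6 -0.6]
[{"gripper":100,"delta_pos":[-0.04, -1.68, 2.83],"dr":[0.038, 0.0, 0.0]},{"gripper":100,"delta_pos":[-0.04, -1.57, 2.89],"dr":[0.038, 0.0, 0.0]},{"gripper":100,"delta_pos":[-0.04, -1.46, 2.95],"dr":[0.038, 0.0, 0.0]},{"gripper":100,"delta_pos":[-0.04, -1.35, 3.0],"dr":[0.038, 0.0, 0.0]},{"gripper":100,"delta_pos":[-0.04, -1.24, 3.05],"dr":[0.038, 0.0, 0.0]}]
[{"gripper":100,"delta_pos":[-0.04, -1.12, 3.09],"dr":[0.038, 0.0, 0.0]},{"gripper":100,"delta_pos":[-0.04, -1.0, 3.14],"dr":[0.038, 0.0, 0.0]},{"gripper":100,"delta_pos":[-0.04, -0.88, 3.17],"dr":[0.038, 0.0, 0.0]},{"gripper":100,"delta_pos":[-0.04, -0.76, 3.2],"dr":[0.039, 0.0, 0.0]},{"gripper":100,"delta_pos":[-0.04, -0.63, 3.23],"dr":[0.038, 0.0, 0.0]}]
[{"gripper":100,"delta_pos":[-0.04, -0.51, 3.25],"dr":[0.039, 0.0, 0.001]},{"gripper":100,"delta_pos":[-0.03, -0.38, 3.27],"dr":[0.038, 0.0, 0.0]},{"gripper":100,"delta_pos":[0.15, -2.11, 2.26],"dr":[0.035, 0.0, 0.0]},{"gripper":100,"delta_pos":[0.15, -2.03, 2.33],"dr":[0.035, 0.0, -0.0]},{"gripper":100,"delta_pos"
[... 813 characters left out ...]
,"dr":[0.035, 0.0, -0.0]},{"gripper":100,"delta_pos":[0.15, -0.81, 2.99],"dr":[0.034, 0.0, -0.0]},{"gripper":100,"delta_pos":[0.16, -0.71, 3.01],"dr":[0.035, 0.0, -0.0]},{"gripper":100,"delta_pos":[0.15, -0.6, 3.03],"dr":[0.034, 0.0, -0.0]},{"gripper":100,"delta_pos":[0.16, -0.5, 3.05],"dr":[0.035, 0.0, -0.0]}]
[{"gripper":100,"delta_pos":[0.15, -0.39, 3.07],"dr":[0.034, 0.0, -0.0]},{"gripper":100,"delta_pos":[0.16, -0.29, 3.08],"dr":[0.035, 0.0, -0.0]},{"gripper":100,"delta_pos":[0.15, -0.18, 3.09],"dr":[0.034, 0.0, -0.0]},{"gripper":100,"delta_pos":[0.16, -0.07, 3.09],"dr":[0.035, 0.0, -0.0]},{"gripper":100,"delta_pos":[0.15, 0.04, 3.09],"dr":[0.034, 0.0, -0.0]}]
end [ 517.  -375.9  200. ]
```

{"method": "apply_moves", "body": {"increments": [{"gripper":100,"delta_pos":[0,-1.7,2.8],"dr":[0.038,0,0]},{"gripper":100,"delta_pos":[0,-1.6,2.9],"dr":[0.038,0,0]},{"gripper":100,"delta_pos":[0,-1.5,2.9],"dr":[0.038,0,0]},{"gripper":100,"delta_pos":[0,-1.3,3.0],"dr":[0.038,0,0]},{"gripper":100,"delta_pos":[0,-1.2,3.0],"dr":[0.038,0,0]}]}}

```text
t: 0.52
ee_pos: [265.4, 490.8, 230.3]
orientation: [0.338, 1.544, -0.339]
ft_force: [0.1, 0.5, -0.1]
width: 87.9
```

{"method": "apply_moves", "body": {"increments": [{"gripper":100,"delta_pos":[0,-1.1,3.1],"dr":[0.038,0,0]},{"gripper":100,"delta_pos":[0,-1.0,3.1],"dr":[0.038,0,0]},{"gripper":100,"delta_pos":[0,-0.9,3.2],"dr":[0.038,0,0]},{"gripper":100,"delta_pos":[0,-0.8,3.2],"dr":[0.038,0,0]},{"gripper":100,"delta_pos":[0,-0.6,3.2],"dr":[0.038,0,0]}]}}

```text
t: 0.93
ee_pos: [382.6, 375.5, 230.5]
orientation: [0.486, 1.516, -0.487]
ft_force: [0.3, 0.2, -0.4]
width: 87.6
```

{"method": "apply_moves", "body": {"increments": [{"gripper":100,"delta_pos":[0,-0.5,3.3],"dr":[0.038,0,0]},{"gripper":100,"delta_pos":[0,-0.4,3.3],"dr":[0.038,0,0]},{"gripper":100,"delta_pos":[0,-2.1,2.3],"dr":[0.035,0,0]},{"gripper":100,"delta_pos":[0,-2.0,2.3],"dr":[0.035,0,0]},{"gripper":100,"delta_pos":[0,-1.9,2.4],"dr":[0.035,0,0]}]}}

```text
t: 1.35
ee_pos: [441.6, 237.4, 230.2]
orientation: [0.627, 1.479, -0.628]
ft_force: [0.4, -0.2, 0.7]
width: 87.8
```

{"method": "apply_moves", "body": {"increments": [{"gripper":100,"delta_pos":[0,-1.9,2.5],"dr":[0.035,0,0]},{"gripper":100,"delta_pos":[0,-1.8,2.5],"dr":[0.035,0,0]},{"gripper":100,"delta_pos":[0,-1.7,2.6],"dr":[0.035,0,0]},{"gripper":100,"delta_pos":[0,-1.6,2.6],"dr":[0.035,0,0]},{"gripper":100,"delta_pos":[0,-1.5,2.7],"dr":[0.035,0,0]}]}}

```text
t: 1.77
ee_pos: [459.4, 83.9, 230.5]
orientation: [0.762, 1.433, -0.762]
ft_force: [0.4, -0.7, -0.1]
width: 88.0
```

{"method": "apply_moves", "body": {"increments": [{"gripper":100,"delta_pos":[0,-1.4,2.8],"dr":[0.035,0,0]},{"gripper":100,"delta_pos":[0,-1.3,2.8],"dr":[0.035,0,0]},{"gripper":100,"delta_pos":[0,-1.2,2.8],"dr":[0.035,0,0]},{"gripper":100,"delta_pos":[0,-1.1,2.9],"dr":[0.035,0,0]},{"gripper":100,"delta_pos":[0,-1.0,2.9],"dr":[0.035,0,0]}]}}

```text
t: 2.18
ee_pos: [478.7, -69.3, 230.5]
orientation: [0.896, 1.379, -0.896]
ft_force: [-0.2, 0.3, 0.7]
width: 87.8
```

{"method": "apply_moves", "body": {"increments": [{"gripper":100,"delta_pos":[0,-0.9,3.0],"dr":[0.034,0,0]},{"gripper":100,"delta_pos":[0,-0.8,3.0],"dr":[0.034,0,0]},{"gripper":100,"delta_pos":[0,-0.7,3.0],"dr":[0.034,0,0]},{"gripper":100,"delta_pos":[0,-0.6,3.0],"dr":[0.034,0,0]},{"gripper":100,"delta_pos":[0,-0.5,3.0],"dr":[0.034,0,0]}]}}

```text
t: 2.6
ee_pos: [497.7, -222.3, 230.4]
orientation: [1.025, 1.317, -1.025]
ft_force: [0.3, -0.1, -0.2]
width: 88.1
```

Run:
```python
from plan import *
plan([(517,-376,200,4.4,6),(517,-376,180,4.4,4)],100)
```

```text
t 2.6 p [ 497.7 -222.3  230.4] yaw 14.2 w 88.1 F [ 0.3 -0.1 -0.2]
[{"gripper":100,"delta_pos":[0.51, -0.32, 2.56],"dr":[0.029, -0.0, 0.0]},{"gripper":100,"delta_pos":[0.51, -0.24, 2.57],"dr":[0.028, -0.0, 0.0]},{"gripper":100,"delta_pos":[0.5, -0.17, 2.58],"dr":[0.029, -0.0, 0.0]},{"gripper":100,"delta_pos":[0.51, -0.1, 2.58],"dr":[0.028, -0.0, 0.0]},{"gripper":100,"delta_pos":[0.5, -0.02, 2.58],"dr":[0.029, -0.0, 0.0]}]
[{"gripper":100,"delta_pos":[0.51, 0.05, 2.58],"dr":[0.028, -0.0, 0.0]},{"gripper":100,"delta_pos":[0.5, 0.0, 0.0],"dr":[0.0, -0.0, 0.0]},{"gripper":100,"delta_pos":[0.5, 0.0, 0.0],"dr":[0.0, -0.0, 0.0]},{"gripper":100,"delta_pos":[0.5, 0.0, 0.0],"dr":[0.0, -0.0, 0.0]},{"gripper":100,"delta_pos":[0.5, 0.0, 0.01],"dr":[0.0, -0.0, 0.0]}]
end [ 517.  -376.1  180. ]
```

Tracking is exact.

{"method": "apply_moves", "body": {"increments": [{"gripper":100,"delta_pos":[0.5,-0.3,2.6],"dr":[0.029,0,0]},{"gripper":100,"delta_pos":[0.5,-0.2,2.6],"dr":[0.029,0,0]},{"gripper":100,"delta_pos":[0.5,-0.2,2.6],"dr":[0.029,0,0]},{"gripper":100,"delta_pos":[0.5,-0.1,2.6],"dr":[0.029,0,0]},{"gripper":100,"delta_pos":[0.5,0,2.6],"dr":[0.028,0,0]}]}}

```text
t: 3.02
ee_pos: [514.6, -351.2, 205.0]
orientation: [1.132, 1.258, -1.132]
ft_force: [-0.0, 0.4, 0.0]
width: 88.0
```

{"method": "apply_moves", "body": {"increments": [{"gripper":100,"delta_pos":[0.5,0,2.6],"dr":[0.028,0,0]},{"gripper":100,"delta_pos":[0.5,0,0],"dr":[0,0,0]},{"gripper":100,"delta_pos":[0.5,0,0],"dr":[0,0,0]},{"gripper":100,"delta_pos":[0.5,0,0],"dr":[0,0,0]},{"gripper":100,"delta_pos":[0.5,0,0],"dr":[0,0,0]}]}}

```text
t: 3.43
ee_pos: [517.4, -374.6, 180.0]
orientation: [1.151, 1.247, -1.151]
ft_force: [-0.2, -0.0, 0.6]
width: 87.9
```

Run:
```python
from plan import *
im,P,*_=grab('wrist','w1.png')
z=P[...,2]
k=(z>116)&(z<150)&(abs(P[...,0]-517)<60)&(abs(P[...,1]+376)<60)
if k.sum()>10:
    r=cv2.minAreaRect(P[k][:,:2].astype(np.float32)); print(k.sum(),P[k].mean(0),r)
plan([(517,-376,114,4.4,5)],100)
```

```text
959 [ 515.99009612 -373.28251005  130.78596173] ((516.1986083984375, -376.50408935546875), (9.47164249420166, 65.82394409179688), 4.558718204498291)
t 3.48 p [ 517.1 -374.3  179.1] yaw 4.5 w 87.9 F [ 0.9  0.8 -0.5]
[{"gripper":100,"delta_pos":[1.3, -0.0, 0.04],"dr":[0.0, -0.0, 0.0]},{"gripper":100,"delta_pos":[1.3, -0.0, 0.04],"dr":[0.001, -0.0, 0.0]},{"gripper":100,"delta_pos":[1.3, -0.0, 0.03],"dr":[0.0, -0.001, 0.001]},{"gripper":100,"delta_pos":[1.3, -0.01, 0.03],"dr":[0.001, -0.0, 0.0]},{"gripper":100,"delta_pos":[1.31, -0.0, 0.04],"dr":[0.0, -0.001, 0.001]}]
end [ 517. -376.  114.]
```

View pics/w1.png

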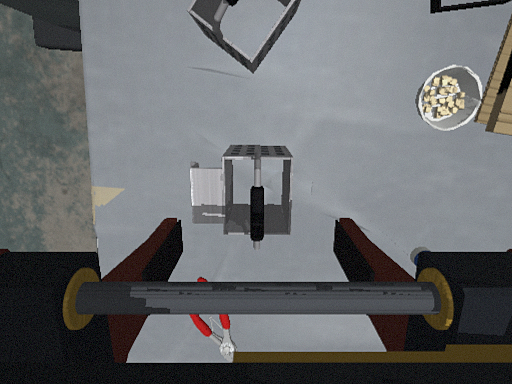

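The wrist view shows the bar at (257,212) between the fingers and the lip to its left at (207,195). Wrist depth gives (516.2,-376.5) and 4.56°, which agrees with the top camera. I'll descend and grip.

{"method": "apply_moves", "body": {"increments": [{"gripper":100,"delta_pos":[1.3,0,0.05],"dr":[0,0,0]},{"gripper":100,"delta_pos":[1.3,0,0.05],"dr":[0,0,0]},{"gripper":100,"delta_pos":[1.3,0,0.05],"dr":[0,0,0]},{"gripper":100,"delta_pos":[1.3,0,0.05],"dr":[0,0,0]},{"gripper":100,"delta_pos":[1.3,-0.1,0],"dr":[0,0,0]}]}}

```text
t: 3.9
ee_pos: [516.7, -377.6, 113.9]
orientation: [1.151, 1.246, -1.152]
ft_force: [-0.5, 0.0, 0.5]
width: 88.0
```

{"method": "apply_moves", "body": {"increments": [{"gripper":60,"delta_pos":[0,0,0],"dr":[0,0,0]},{"gripper":40,"delta_pos":[0,0,0],"dr":[0,0,0]},{"gripper":20,"delta_pos":[0,0,0],"dr":[0,0,0]},{"gripper":0,"delta_pos":[0,0,0],"dr":[0,0,0]},{"gripper":0,"delta_pos":[0,0,0],"dr":[0,0,0]}]}}

```text
t: 4.32
ee_pos: [517.4, -378.3, 116.5]
orientation: [1.151, 1.243, -1.151]
ft_force: [0.5, 0.2, -0.2]
width: 58.3
```

{"method": "apply_moves", "body": {"increments": [{"gripper":0,"delta_pos":[0,0,0],"dr":[0,0,0]},{"gripper":0,"delta_pos":[0,0,0],"dr":[0,0,0]},{"gripper":0,"delta_pos":[0,0,0],"dr":[0,0,0]},{"gripper":0,"delta_pos":[0,0,0],"dr":[0,0,0]},{"gripper":0,"delta_pos":[0,0,0],"dr":[0,0,0]}]}}

```text
t: 4.73
ee_pos: [516.9, -377.9, 115.8]
orientation: [1.152, 1.245, -1.151]
ft_force: [-0.3, 0.9, 0.0]
width: 24.9
```

{"method": "apply_moves", "body": {"increments": [{"gripper":0,"delta_pos":[0,0,0],"dr":[0,0,0]},{"gripper":0,"delta_pos":[0,0,0],"dr":[0,0,0]},{"gripper":0,"delta_pos":[0,0,0],"dr":[0,0,0]},{"gripper":0,"delta_pos":[0,0,0],"dr":[0,0,0]},{"gripper":0,"delta_pos":[0,0,0],"dr":[0,0,0]}]}}

```text
t: 5.15
ee_pos: [516.9, -377.9, 115.7]
orientation: [1.152, 1.245, -1.152]
ft_force: [0.4, 0.1, 0.1]
width: 9.8
```

{"method": "apply_moves", "body": {"increments": [{"gripper":0,"delta_pos":[0,0,0],"dr":[0,0,0]},{"gripper":0,"delta_pos":[-1,0,0],"dr":[0,0,0]},{"gripper":0,"delta_pos":[-2,0,0],"dr":[0,0,0]},{"gripper":0,"delta_pos":[-2.5,0,0],"dr":[0,0,0]},{"gripper":0,"delta_pos":[-2.5,0,0],"dr":[0,0,0]}]}}

```text
t: 5.57
ee_pos: [516.4, -377.5, 196.4]
orientation: [1.152, 1.247, -1.152]
ft_force: [0.5, -0.4, -2.1]
width: 9.9
```

{"method": "apply_moves", "body": {"increments": [{"gripper":0,"delta_pos":[-2.5,0,0],"dr":[0,0,0]},{"gripper":0,"delta_pos":[-2.5,0,0],"dr":[0,0,0]},{"gripper":0,"delta_pos":[-2,0,0],"dr":[0,0,0]},{"gripper":0,"delta_pos":[-1.5,0,0],"dr":[0,0,0]},{"gripper":0,"delta_pos":[0,0,0],"dr":[0,0,0]}]}}

```text
t: 5.98
ee_pos: [518.2, -378.9, 285.0]
orientation: [1.151, 1.238, -1.15]
ft_force: [0.1, -0.9, -1.0]
width: 9.8
```

Run:
```python
from plan import *
a,*_=grab('scene'); b,*_=grab('wrist')
cv2.imwrite('pics/l1.png',np.hstack([a[60:360,150:450],b[0:300,100:400]])[:,:,::-1])
# basket centre target: rim middle at bath x=-72, slot centre at -42 -> basket at bath x=-30
c=np.array([551.8,53.4]); bx=np.array([np.cos(np.radians(13)),np.sin(np.radians(13))])
g=c-30*bx; print('goal',g)
plan([(g[0],g[1],279,13,17)],0)
```

```text
goal [522.56889806  46.65146837]
t 6.08 p [ 516.8 -377.9  281. ] yaw 4.5 w 10.0 F [-0.1 -1.  -2.5]
[{"gripper":0,"delta_pos":[0.01, 0.23, -2.49],"dr":[-0.009, 0.0, -0.0]},{"gripper":0,"delta_pos":[0.01, 0.25, -2.48],"dr":[-0.009, 0.0, -0.0]},{"gripper":0,"delta_pos":[0.01, 0.27, -2.48],"dr":[-0.009, 0.0, -0.0]},{"gripper":0,"delta_pos":[0.01, 0.3, -2.48],"dr":[-0.009, 0.0, -0.0]},{"gripper":0,"delta_pos":[0.01, 0.32, -2.48],"dr":[-0.009, 0.0, -0.0]}]
[{"gripper":0,"delta_pos":[0.01, 0.34, -2.47],"dr":[-0.009, 0.0, -0.0]},{"gripper":0,"delta_pos":[0.01, 0.36, -2.47],"dr":[-0.009, 0.0, -0.0]},{"gripper":0,"delta_pos":[0.01, 0.38, -2.47],"dr":[-0.009, 0.0, -0.0]},{"gripper":0,"delta_pos":[0.01, 0.41, -2.46],"dr":[-0.009, 0.0, -0.0]},{"gripper":0,"delta_pos":[0.01, 0.43, -2.46],"dr":[-0.008, 0.0, -0.0]}]
[{"gripper":0,"delta_pos":[0.01, 0.45, -2.46],"dr":[-0.009, 0.0, -0.0]},{"gripper":0,"delta_pos":[0.01, 0.47, -2.45],"dr":[-0.008, 0.0, -0.0]},{"gripper":0,"delta_pos":[0.01, 0.49, -2.45],"dr":[-0.009, 0.0, -0.0]},{"gripper":0,"delta_pos":[0.01, 0.51, -2.45],"dr":[-0.008, 0.0, -0.0]},{"gripper":0,"delta_pos":[0.01, 0.53, -2.44],"dr":[-0.009, 0.0, -0.0]}]
[{"gripper":0,"delta_pos":[0.01, 0.55, -2.44],"dr":[-0.008, 0.0, -0.0]},{"gripper":0,"delta_pos":[0.02, 0.58, -2.43],"dr":[-0.009, 0.001, -0.0]}]
end [522.6  46.7 279. ]
```

View pics/l1.png

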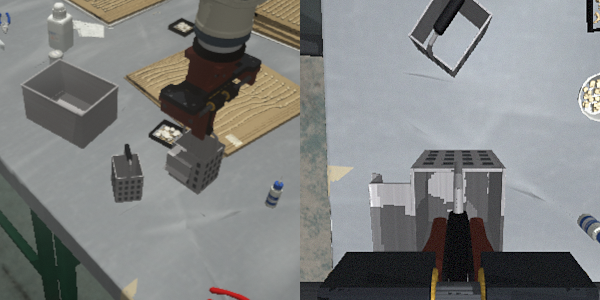

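The basket is lifted, upright and held centrally, and the plain one is undisturbed. Its underside is about 165 mm up, clear of the plain basket (133 mm), so I'll carry it over to the bath.

{"method": "apply_moves", "body": {"increments": [{"gripper":0,"delta_pos":[0,0.2,-1.5],"dr":[-0.009,0,0]},{"gripper":0,"delta_pos":[0,0.2,-2.5],"dr":[-0.009,0,0]},{"gripper":0,"delta_pos":[0,0.3,-2.5],"dr":[-0.009,0,0]},{"gripper":0,"delta_pos":[0,0.3,-2.5],"dr":[-0.009,0,0]},{"gripper":0,"delta_pos":[0,0.3,-2.5],"dr":[-0.009,0,0]}]}}

```text
t: 6.5
ee_pos: [517.5, -259.9, 278.8]
orientation: [1.118, 1.269, -1.119]
ft_force: [0.1, -0.3, -2.4]
width: 9.8
```

{"method": "apply_moves", "body": {"increments": [{"gripper":0,"delta_pos":[0,0.3,-2.5],"dr":[-0.009,0,0]},{"gripper":0,"delta_pos":[0,0.4,-2.5],"dr":[-0.009,0,0]},{"gripper":0,"delta_pos":[0,0.4,-2.5],"dr":[-0.009,0,0]},{"gripper":0,"delta_pos":[0,0.4,-2.5],"dr":[-0.009,0,0]},{"gripper":0,"delta_pos":[0,0.4,-2.5],"dr":[-0.009,0,0]}]}}

```text
t: 6.92
ee_pos: [518.5, -133.5, 279.0]
orientation: [1.083, 1.287, -1.085]
ft_force: [0.8, -0.1, -1.3]
width: 9.7
```

{"method": "apply_moves", "body": {"increments": [{"gripper":0,"delta_pos":[0,0.4,-2.5],"dr":[-0.009,0,0]},{"gripper":0,"delta_pos":[0,0.5,-2.5],"dr":[-0.009,0,0]},{"gripper":0,"delta_pos":[0,0.5,-2.5],"dr":[-0.009,0,0]},{"gripper":0,"delta_pos":[0,0.5,-2.5],"dr":[-0.009,0,0]},{"gripper":0,"delta_pos":[0,0.5,-2.4],"dr":[-0.009,0,0]}]}}

```text
t: 7.33
ee_pos: [519.0, -7.4, 279.1]
orientation: [1.049, 1.306, -1.052]
ft_force: [0.1, 0.0, -2.6]
width: 9.8
```

Run:
```python
from plan import *
plan([(522.6,46.7,279,13,3),(522.6,46.7,205,13,7)],0)
```

```text
t 7.33 p [519.   -7.4 279.1] yaw 12.3 w 9.8 F [ 0.1  0.  -2.6]
[{"gripper":0,"delta_pos":[0.0, 0.5, -1.74],"dr":[-0.004, -0.0, 0.001]},{"gripper":0,"delta_pos":[0.01, 0.51, -1.73],"dr":[-0.004, -0.001, 0.001]},{"gripper":0,"delta_pos":[0.0, 0.52, -1.74],"dr":[-0.005, -0.0, 0.001]},{"gripper":0,"delta_pos":[1.06, -0.0, 0.0],"dr":[0.0, -0.0, -0.0]},{"gripper":0,"delta_pos":[1.06, -0.0, 0.0],"dr":[0.0, -0.0, -0.0]}]
[{"gripper":0,"delta_pos":[1.06, -0.0, 0.0],"dr":[0.0, -0.0, -0.0]},{"gripper":0,"delta_pos":[1.06, -0.0, 0.0],"dr":[0.0, -0.0, -0.0]},{"gripper":0,"delta_pos":[1.05, -0.0, 0.0],"dr":[0.0, -0.0, -0.0]},{"gripper":0,"delta_pos":[1.06, -0.0, 0.0],"dr":[0.0, -0.0, -0.0]},{"gripper":0,"delta_pos":[1.05, -0.0, 0.0],"dr":[0.0, -0.0, -0.0]}]
end [522.6  46.7 205. ]
```

{"method": "apply_moves", "body": {"increments": [{"gripper":0,"delta_pos":[0,0.5,-1.8],"dr":[-0.004,0,0]},{"gripper":0,"delta_pos":[0,0.5,-1.8],"dr":[-0.004,0,0]},{"gripper":0,"delta_pos":[0,0.5,-1.6],"dr":[-0.005,0,0]},{"gripper":0,"delta_pos":[1.5,0,0],"dr":[0,0,0]},{"gripper":0,"delta_pos":[1.5,0,0],"dr":[0,0,0]}]}}

```text
t: 7.75
ee_pos: [523.1, 46.2, 249.6]
orientation: [1.039, 1.309, -1.04]
ft_force: [-0.2, 0.9, -3.0]
width: 9.7
```

{"method": "apply_moves", "body": {"increments": [{"gripper":0,"delta_pos":[0.7,0,0],"dr":[0,0,0]},{"gripper":0,"delta_pos":[0,0,0],"dr":[0,0,0]},{"gripper":0,"delta_pos":[0,0,0],"dr":[0,0,0]},{"gripper":0,"delta_pos":[0,0,0],"dr":[0,0,0]},{"gripper":0,"delta_pos":[0,0,0],"dr":[0,0,0]}]}}

```text
t: 8.17
ee_pos: [524.4, 44.5, 244.3]
orientation: [1.042, 1.307, -1.041]
ft_force: [0.9, 0.6, -2.8]
width: 9.8
```

Run:
```python
from plan import *
W,P,*_=grab('wrist'); a,Q,*_=grab('scene'); 
cv2.imwrite('pics/l2.png',np.hstack([a[80:260,120:320].repeat(2,0).repeat(2,1)[:360],W[12:372,:400]])[:,:,::-1])
c=np.array([551.8,53.4]); th=np.radians(13); A=np.array([[np.cos(th),np.sin(th)],[-np.sin(th),np.cos(th)]])
o=ctrl.get_obs(); print('tcp in bath',(A@(np.array(o['ee_pos'])[:2]-c)).round(1))
for n,X in(('wrist',P),('scene',Q)):
    B=(X[...,:2]-c)@A.T; z=X[...,2]
    for nm,k in (('-x rim',(z>111)&(z<119)&(abs(B[...,0]+72)<14)&(abs(B[...,1])<85)),('lip',(z>195)&(z<215)&(B[...,0]<-50)&(B[...,0]>-110)&(abs(B[...,1])<60)),('bath rim y ends',(z>111)&(z<119)&(abs(abs(B[...,1])-97)<12)&(abs(B[...,0])<60))):
        if k.sum()>5:
            b=B[k]; f=np.polyfit(b[:,1],b[:,0],1)
            print(n,nm,k.sum(),b.mean(0).round(1),'x',np.percentile(b[:,0],[1,50,99]).round(1),'y',np.percentile(b[:,1],[1,99]).round(1),'z',np.median(z[k]).round(1),'slope',np.degrees(f[0]).round(1))
plan([(522.6,46.7,160,13,10)],0)
```

```text
tcp in bath [-28.8  -2.5]
wrist -x rim 530 [-73.3  50.1] x [-76.4 -73.2 -70.5] y [ 4.6 84.8] z 115.2 slope 0.5
wrist lip 3059 [-69.2   2.5] x [-85.7 -68.8 -52.3] y [-23.7  33. ] z 214.2 slope 4.5
wrist bath rim y ends 949 [ 0.  96.5] x [-58.6   0.2  58.7] y [94.1 99.1] z 115.3 slope -18.0
scene -x rim 141 [-72.6  -2.1] x [-76.1 -72.8 -68. ] y [-82.   83.8] z 114.0 slope 0.2
scene lip 323 [-71.6  -8.2] x [-86.2 -74.3 -51.1] y [-38.8  29.9] z 211.7 slope -8.1
scene bath rim y ends 126 [-10.4 -50.4] x [-59.5 -21.1  58.4] y [-102.7   98.5] z 114.1 slope -11.4
t 8.27 p [524.3  44.5 244.3] yaw 12.9 w 10.1 F [ 0.5  0.1 -1.5]
[{"gripper":0,"delta_pos":[0.84, -0.01, -0.03],"dr":[-0.0, 0.0, -0.0]},{"gripper":0,"delta_pos":[0.84, -0.01, -0.03],"dr":[-0.0, 0.0, -0.0]},{"gripper":0,"delta_pos":[0.84, -0.01, -0.02],"dr":[-0.0, 0.0, -0.0]},{"gripper":0,"delta_pos":[0.84, -0.01, -0.03],"dr":[-0.0, 0.0, -0.0]},{"gripper":0,"delta_pos":[0.85, -0.01, -0.02],"dr":[-0.0, 0.0, -0.0]}]
[{"gripper":0,"delta_pos":[0.84, -0.02, -0.03],"dr":[-0.0, 0.0, -0.0]},{"gripper":0,"delta_pos":[0.85, -0.01, -0.02],"dr":[-0.0, 0.0, -0.0]},{"gripper":0,"delta_pos":[0.84, -0.02, -0.03],"dr":[-0.0, 0.0, -0.0]},{"gripper":0,"delta_pos":[0.85, -0.01, -0.02],"dr":[-0.001, 0.0, -0.001]},{"gripper":0,"delta_pos":[0.84, -0.02, -0.03],"dr":[-0.0, 0.0, -0.0]}]
end [522.6  46.7 160. ]
```

View pics/l2.png

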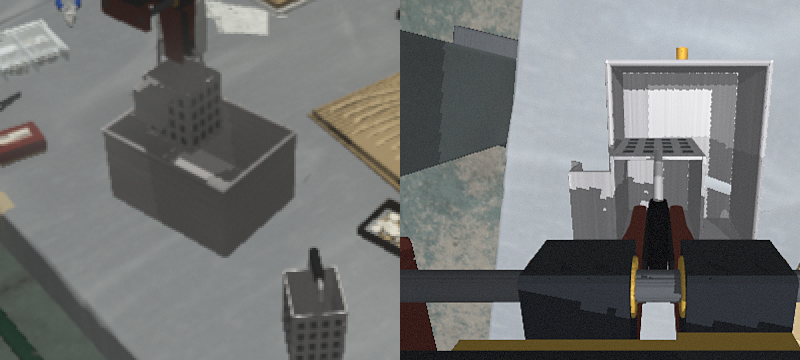

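Both views show the basket over the bath: lip outside the -x rim, box wall inside, lip top at 214 as expected. The rim lies at bath x ≈ -73 and the slot centre at -71, so it is clear on both sides. I'll lower it.

{"method": "apply_moves", "body": {"increments": [{"gripper":0,"delta_pos":[1,-0.1,0],"dr":[0,0,0]},{"gripper":0,"delta_pos":[1.3,-0.1,0],"dr":[0,0,0]},{"gripper":0,"delta_pos":[1.3,0,0],"dr":[0,0,0]},{"gripper":0,"delta_pos":[1,0,0],"dr":[0,0,0]},{"gripper":0,"delta_pos":[1,0,0],"dr":[0,0,0]}]}}

```text
t: 8.68
ee_pos: [521.8, 44.0, 186.6]
orientation: [1.041, 1.308, -1.041]
ft_force: [-0.5, 0.6, -1.6]
width: 10.1
```

{"method": "apply_moves", "body": {"increments": [{"gripper":0,"delta_pos":[0.8,0,0],"dr":[0,0,0]},{"gripper":0,"delta_pos":[0.8,0,0],"dr":[0,0,0]},{"gripper":0,"delta_pos":[0.7,0,0],"dr":[0,0,0]},{"gripper":0,"delta_pos":[0.3,0,0],"dr":[0,0,0]},{"gripper":0,"delta_pos":[0,0,0],"dr":[0,0,0]}]}}

```text
t: 9.1
ee_pos: [521.7, 44.1, 160.9]
orientation: [1.041, 1.309, -1.042]
ft_force: [-0.2, 0.2, -2.5]
width: 10.2
```

Run:
```python
from plan import *
W,P,*_=grab('wrist'); a,Q,*_=grab('scene'); 
cv2.imwrite('pics/l3.png',np.hstack([a[80:260,120:320].repeat(2,0).repeat(2,1)[:360],W[12:372,:400]])[:,:,::-1])
c=np.array([551.8,53.4]); th=np.radians(13); A=np.array([[np.cos(th),np.sin(th)],[-np.sin(th),np.cos(th)]])
o=ctrl.get_obs(); print('tcp in bath',(A@(np.array(o['ee_pos'])[:2]-c)).round(1))
plan([(522.6,46.7,149,13,5)],0)
```

```text
tcp in bath [-30.9  -2.4]
t 9.2 p [522.2  44.1 161.8] yaw 12.9 w 9.6 F [-0.9 -0.5 -2.1]
[{"gripper":0,"delta_pos":[0.26, 0.02, -0.05],"dr":[-0.0, 0.0, -0.0]},{"gripper":0,"delta_pos":[0.26, 0.02, -0.05],"dr":[-0.0, 0.0, -0.0]},{"gripper":0,"delta_pos":[0.25, 0.02, -0.05],"dr":[-0.0, 0.0, -0.0]},{"gripper":0,"delta_pos":[0.26, 0.02, -0.05],"dr":[-0.0, 0.0, -0.0]},{"gripper":0,"delta_pos":[0.25, 0.01, -0.04],"dr":[-0.001, 0.0, -0.0]}]
end [522.6  46.7 149. ]
```

View pics/l3.png

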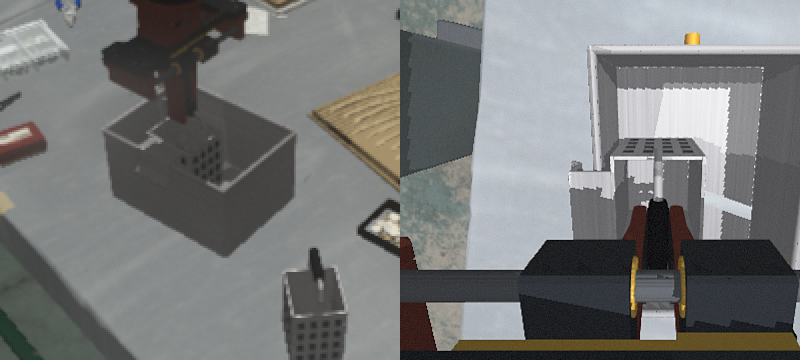

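The rim now enters the slot, with the lip outside, the box inside and no contact force. I'll lower the last 12 mm, nudging 4 mm so the box wall sits nearer the rim and leans less.

{"method": "apply_moves", "body": {"increments": [{"gripper":0,"delta_pos":[0.3,-0.1,0],"dr":[0,0,0]},{"gripper":0,"delta_pos":[0.3,-0.1,0],"dr":[0,0,0]},{"gripper":0,"delta_pos":[0.2,-0.1,0],"dr":[0,0,0]},{"gripper":0,"delta_pos":[0.2,-0.1,0],"dr":[0,0,0]},{"gripper":0,"delta_pos":[0.1,0,0],"dr":[0,0,0]}]}}

```text
t: 9.62
ee_pos: [517.7, 43.1, 150.4]
orientation: [1.041, 1.308, -1.042]
ft_force: [0.0, 0.1, -1.6]
width: 9.7
```

{"method": "apply_moves", "body": {"increments": [{"gripper":0,"delta_pos":[0.1,0,0],"dr":[0,0,0]},{"gripper":0,"delta_pos":[0,0,0],"dr":[0,0,0]},{"gripper":0,"delta_pos":[0,0,0],"dr":[0,0,0]},{"gripper":0,"delta_pos":[0,0,0],"dr":[0,0,0]},{"gripper":0,"delta_pos":[0,0,0],"dr":[0,0,0]}]}}

```text
t: 10.03
ee_pos: [518.3, 43.2, 149.8]
orientation: [1.041, 1.307, -1.041]
ft_force: [0.7, 0.7, -2.1]
width: 9.8
```

{"method": "apply_moves", "body": {"increments": [{"gripper":0,"delta_pos":[0.1,0,0],"dr":[0,0,0]},{"gripper":0,"delta_pos":[0.1,0,0],"dr":[0,0,0]},{"gripper":0,"delta_pos":[0,0,0],"dr":[0,0,0]},{"gripper":0,"delta_pos":[0,0,0],"dr":[0,0,0]},{"gripper":0,"delta_pos":[0,0,0],"dr":[0,0,0]}]}}

```text
t: 10.45
ee_pos: [518.7, 43.3, 148.4]
orientation: [1.042, 1.307, -1.04]
ft_force: [-0.5, -0.6, 5.7]
width: 9.6
```

The upward force (+5.7 N) shows the lip resting on the rim. Releasing slowly.

{"method": "apply_moves", "body": {"increments": [{"gripper":14,"delta_pos":[0,0,0],"dr":[0,0,0]},{"gripper":18,"delta_pos":[0,0,0],"dr":[0,0,0]},{"gripper":24,"delta_pos":[0,0,0],"dr":[0,0,0]},{"gripper":32,"delta_pos":[0,0,0],"dr":[0,0,0]},{"gripper":40,"delta_pos":[0,0,0],"dr":[0,0,0]}]}}

```text
t: 10.87
ee_pos: [517.9, 43.2, 147.5]
orientation: [1.041, 1.308, -1.042]
ft_force: [-0.6, 0.2, -0.9]
width: 31.1
```

{"method": "apply_moves", "body": {"increments": [{"gripper":60,"delta_pos":[0,0,0],"dr":[0,0,0]},{"gripper":80,"delta_pos":[0,0,0],"dr":[0,0,0]},{"gripper":90,"delta_pos":[0,0,0],"dr":[0,0,0]},{"gripper":90,"delta_pos":[0,0,0],"dr":[0,0,0]},{"gripper":90,"delta_pos":[0,0,0],"dr":[0,0,0]}]}}

```text
t: 11.28
ee_pos: [518.1, 43.2, 147.7]
orientation: [1.041, 1.308, -1.041]
ft_force: [-0.2, 0.0, 0.8]
width: 64.4
```

Run:
```python
from plan import *
W,P,*_=grab('wrist'); a,Q,*_=grab('scene'); 
cv2.imwrite('pics/l4.png',np.hstack([a[80:260,120:320].repeat(2,0).repeat(2,1)[:360],W[12:372,:400]])[:,:,::-1])
obs()
```

```text
t 11.383
qpos [ 0.06   0.389  1.921 -0.     0.831 -0.166]
ee_pos [518.16   43.227 147.693]
orientation [ 1.041  1.308 -1.041]
ft_force [-0.097 -0.781  0.186]
width 72.084
```

View pics/l4.png

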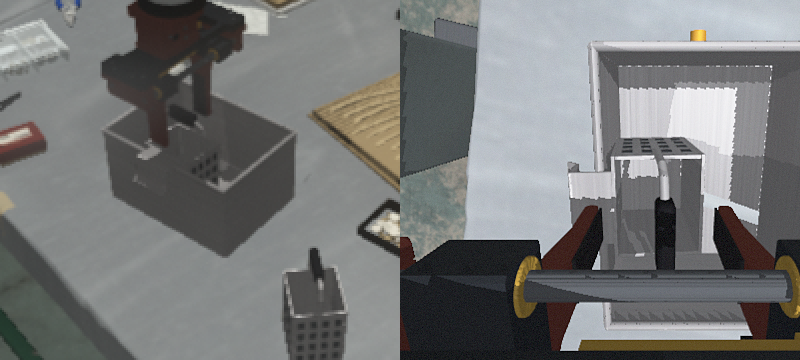

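The basket hangs on the rim with the bar free between the open fingers. Retracting straight up, then swinging aside for a clear look.

{"method": "apply_moves", "body": {"increments": [{"gripper":90,"delta_pos":[-0.5,0,0],"dr":[0,0,0]},{"gripper":90,"delta_pos":[-1,0,0],"dr":[0,0,0]},{"gripper":90,"delta_pos":[-2,0,0],"dr":[0,0,0]},{"gripper":90,"delta_pos":[-2.5,0,0],"dr":[0,0,0]},{"gripper":90,"delta_pos":[-2.5,0,0],"dr":[0,0,0]}]}}

```text
t: 11.8
ee_pos: [517.9, 43.2, 234.2]
orientation: [1.041, 1.308, -1.041]
ft_force: [0.9, -0.4, 0.1]
width: 79.2
```

{"method": "apply_moves", "body": {"increments": [{"gripper":90,"delta_pos":[-2.5,0,0],"dr":[0,0,0]},{"gripper":90,"delta_pos":[-2.5,0,0],"dr":[0,0,0]},{"gripper":90,"delta_pos":[0,0,-2.5],"dr":[0,0,0]},{"gripper":90,"delta_pos":[0,0,-3.5],"dr":[0,0,0]},{"gripper":90,"delta_pos":[0,0,-3.5],"dr":[0,0,0]}]}}

```text
t: 12.22
ee_pos: [497.0, 136.3, 284.6]
orientation: [1.044, 1.305, -1.041]
ft_force: [0.9, 0.5, 0.2]
width: 79.5
```

{"method": "apply_moves", "body": {"increments": [{"gripper":90,"delta_pos":[0,0,-3.5],"dr":[0,0,0]},{"gripper":90,"delta_pos":[0,0,-3.5],"dr":[0,0,0]},{"gripper":90,"delta_pos":[0,0,-3.5],"dr":[0,0,0]},{"gripper":90,"delta_pos":[0,0,-2],"dr":[0,0,0]},{"gripper":90,"delta_pos":[0,0,0],"dr":[0,0,0]}]}}

```text
t: 12.63
ee_pos: [468.1, 260.9, 283.8]
orientation: [1.04, 1.309, -1.037]
ft_force: [0.7, -0.8, 0.0]
width: 79.1
```

Run:
```python
from plan import *
b,T,*_=grab('top'); a,Q,*_=grab('scene')
cv2.imwrite('pics/l5.png',np.hstack([a[80:260,120:320].repeat(2,0).repeat(2,1)[:360],b[100:220,100:234].repeat(3,0).repeat(3,1)[:360,:400]])[:,:,::-1])
c=np.array([551.8,53.4]); th=np.radians(13); A=np.array([[np.cos(th),np.sin(th)],[-np.sin(th),np.cos(th)]])
B=(T[...,:2]-c)@A.T; z=T[...,2]
for n,k in (('bar',(z>145)&(z<185)),('lip/boxtop',(z>117)&(z<135))):
    k=k&(abs(B[...,0])<110)&(abs(B[...,1])<95)
    print(n,k.sum(),B[k].mean(0).round(1),B[k].min(0).round(1),B[k].max(0).round(1),z[k].min().round(0),z[k].max().round(0))
k=(z>110)&(z<145)&(abs(T[...,0]-498)<60)&(abs(T[...,1]+225)<60); print('plain bar',T[k].mean(0).round(1)); obs()
```

```text
bar 159 [-31.6  -3.9] [-36.4 -37.1] [-25.9  32.1] 146.0 167.0
lip/boxtop 434 [-59.3  -1. ] [-91.3 -92.4] [73. 95.] 117.0 134.0
plain bar [ 498.  -224.4  129.5]
t 12.733
qpos [ 0.481  0.23   1.779 -0.     1.133  0.253]
ee_pos [468.652 258.011 283.379]
orientation [ 1.04   1.308 -1.039]
ft_force [ 0.414 -0.639  0.073]
width 78.771
```

View pics/l5.png

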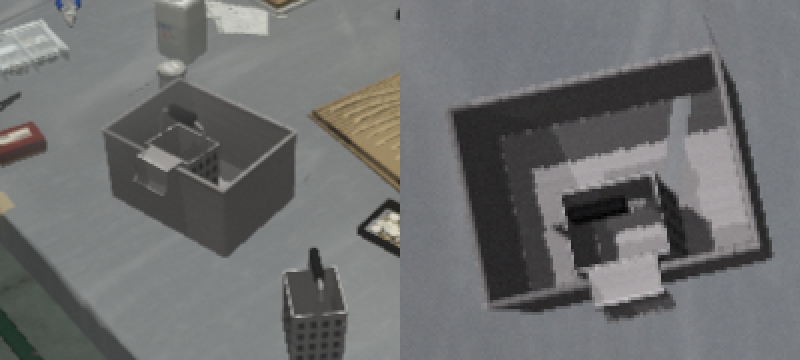

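Both views show the box inside the bath and the lip folded over the rim with its end outside (scene crop 155,170). The bar top is at 167 mm, where 33+133=166 is expected when hung. The plain basket has not moved.

```bash
python3 -c "
from workcell import ctrl; print(ctrl.close_job())"
```

```text
the job is handed in; nothing more can be done
None
```

The lipped basket now hangs on the bath's -x rim, with the box inside and the lip's end outside. It has been let go, and the job was handed in at about 12.7 s of the 38 s allowed.

- **How it was done:** I gripped the basket by its bar, carried it over the plain basket and lowered it until the lip rested on the rim. The wrist read 5.7 N upward at contact. I then opened slowly and backed off.
- **Hang:** The last pictures show the bar top at 167 mm, against about 166 mm expected when hung. The bar's centre is at bath x ≈ -32 mm, close to the -35 mm where I let go, so it leans only slightly.
- **Plain basket:** Its bar measured (498.0, -224.4) mm, against (497.6, -224.9) mm at the start, so it has not moved.
- **Robot:** It stands clear with readings near zero force. The highest force I saw was 5.7 N.
- **Failures:** No check failed. The only disagreement was 1 to 7 mm between the top and scene cameras on the two bar positions at the start. The wrist camera later agreed with the top view for the lipped basket.

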